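# Slide the jar carriage along its catch rail

## Task

Press the spring release bar of the rail all the way down with a fingertip and, keeping it held down, push the jar carriage by its arm along the rail, past all three stop pegs, until it gently meets the end block on the far side of the third peg. Then let go, so that the bar springs back up and locks the carriage in, and take the hand away. Only touch and push: do not pinch or force the carriage, do not let the bar up half-way, and leave the things standing around as they are.

Things in the scene. Friction and masses are not known exactly. Their poses are not given: they have to be found in the camera images.
- rail: Fixed rail unit: grey base plate (x -109..53, y -180..180, 8 mm thick), two guide rods, end blocks at y -144 and +144 (18 mm thick, x -27..47, 44 mm high). Origin on the table, z up, y along the rods; all mm given for other things are in this frame. The carriage travels to +y. The release bar lies along the -x side, nearer the robot. Yaw within 0.35 rad of 0
- bar_top (a point): Point on the flat white top of the spring release bar, on the line where a finger presses; moves down with the bar. At rest x -72, y 0, z 40. The bar spans x -91..-46, y -170..130, 6 mm thick, and moves only straight down wherever it is pressed. Pegs stand on its inner edge; x -91..-55 is clear for the finger
- last_peg (a point): Top centre of the third stop peg, at rest x -51, y 75, z 52. The three pegs, fixed on the bar, are dark steel, 8 x 8 mm, 12 mm high, centred at y -35, 20 and 75 (x -55..-47)
- bar (a joint): How far the release bar is pressed down, m: 0 up (pegs block the carriage arm), 0.012 fully down. A spring pushes it up with about 3 N at the top, 7 N fully down. From 0.006 on the pegs pass under the arm. It springs back when released
- arm (a point): Centre of the outer part of the carriage's pusher arm, x -71.5, z 54; moves with the carriage. The arm is a level dark steel bar 12 mm thick along the rail (6 mm either side), z 46..62, reaching across the release bar from x -21 to -89. A finger holding the bar down on the -y side of the arm pushes the arm with its side as it moves to +y
- carriage (a joint): Carriage position, m, growing to +y: the arm is at y = joint - 0.100. Starts at 0.005 to 0.045, before the first peg; at 0.200 it meets the +y end block. The third peg locks it in from 0.185 on. About 2 N of friction; stays where left. Aluminium block 66 x 70 x 24 mm (x -23..43) with an amber jar fixed on top, up to z 76
- vial_a: Bystander: glass vial, diameter 28 mm, 55 mm high, origin under its centre
- vial_b: Bystander: smaller glass vial, diameter 24 mm, 48 mm high, origin under its centre
- packet: Bystander: paper packet 45 x 85 x 35 mm, origin under its centre
- tape: Bystander: white roll of tape lying flat, diameter 64 mm, 25 mm high, origin under its centre
- pot: Bystander: steel pot, diameter 68 mm, 42 mm high, origin under its centre
- bottle: Bystander: white bottle, diameter 48 mm, 90 mm high, origin under its centre

How it is judged:
By the outcome, as a careful person would: the job done as asked, in the order asked, and still so for the second after the job is handed in, with the robot touching nothing.
It also fails if it takes over 40 s, if anything falls off the work surface, if the arm or the gripper's body presses on something with over 40 N, if the wrist force passes 120 N, or if a joint passes its speed limit or range.

## Robot

A 7-joint arm with a two-finger parallel gripper is mounted at the origin on the work surface. World frame = base frame: x ahead of the robot, y to its left, z up, the work surface at z = 0. Lengths are in m, angles in degrees, forces in N, time in s.
With the tool pointing down it reaches from about 0.425 to 0.875 m from the base axis. Payload 4.7 kg.
Tool frame: the origin (TCP) lies midway between the tips of the shut fingers; the grasp point (between the pads) lies ctrl.pinch_z behind it (ctrl.pinch_z is the distance from the TCP to the grasp point, in m); z points along the fingers, x is the direction in which the jaws open and shut, and the axes are right-handed (so a half turn about z gives the same grasp; the last joint's range is limited). The gripper opens to 85 mm and grips with 20 to 120 N. Pads are 22 mm wide; open, the fingers measure 114 mm over their backs; the gripper's body (76 mm by 85 mm) begins 54 mm behind the grasp point. The pads swing forward as they close: fully open they stand 13 mm farther back than shut.
Start: joints at [64.062, 18.392, -4.016, 83.108, 1.295, 78.541, -3.26], TCP at [0.293, -0.58, 0.231] pointing down, gripper open.
Joint ranges: [-163.93, 163.93], [-17.29, 119.83], [-79.2, 71.16], [3.27, 140.29], [-89.18, 269.18], [5.43, 117.66], [-154.24, 154.24]. Speed limits (degrees/s): [147.25, 147.25, 180, 180, 180, 180, 180].

## Interface

Orientations are given as a 3x3 rotation matrix whose columns are the frame's x, y, z axes.
In Python, from plant import ctrl, get_image, get_calibration gives the robot as it stands. The module is installed in compiled form; this text tells all that it offers.
- The arm moves only by the tool carry_out, never from a script. Its argument "rows" is a list of rows, each a list of 3 entries, a list of its own where there are three numbers: the shift along the world's x, y, z in cm, then the turn, a rotation vector about the world's x, y, z in rad, then the gripper command: -1 is shut, 1 is fully open, values between are in proportion. A call has exactly 10 rows; each row is the pose to reach, as a shift and turn from the pose commanded when the call began; what a row does not reach only later rows make up. A row lasts 1/10 s, in which the tool goes at most 50 mm and 8.59 degrees, less where a joint would pass 70% of its speed; a pose out of reach is approached as far as the arm can. A call with a gripper value outside its range is refused whole. The fingers move at their own pace and stop on an object; "force" is the grip in N (left out, the last holds). Time passes only in rows, so rows that repeat a pose let the fingers close, or fill a call up. It gives the time, the measured TCP pose, the force and the opening at its end, in the units of the state.
- ctrl.get_state(): the state, without advancing time (a new reading comes with each control period).
- get_image(name): name is "scene" or "top" or "wrist"; returns the picture (384x512x3 uint8, blue, green, red); there is no depth.
- get_calibration(name): a dict with "mtx" (3x3 intrinsics, pixels), "extrinsics" (4x4, takes a point from camera to world coordinates); the wrist camera has in their place "T_tool_cam" (4x4, takes a point from camera to tool coordinates, whose origin is the TCP and whose axes are the tool frame's). Camera axes: x right, y down, z forward; pixel columns grow to the right and rows downward; lengths in m; the calibration is good to about 2 mm. A picture is of the moment at which its call begins: read the wrist's pose just before it. get_calibration takes no time and is no camera call.
- ctrl.close_job(): hands the job in, once; it reports no verdict.
The state is a dict: "t": time; "joint_pos": joint angles; "qd": joint speeds; "effort": joint torques, N m; "tool_pos": TCP position; "ee_rot": TCP orientation; "force": force on the tool from outside, world axes, zero at the start; "moment": the same for the moment, N m; "opening": opening from 0.0 (shut) to 1.0 (fully open).
Only numpy, scipy, OpenCV 4.12 (cv2) and the standard library are available. Lean on these libraries where they do the work, as an engineer would, in place of code of your own. Each camera call takes 0.05 s, during which the arm holds its last target. There are 200 camera calls.

## Working session

There is one attempt and no reset: what is moved stays moved. The work goes in short steps, Python scripts to look and compute and a tool call to move; the robot and the scene stay as the last step left them, time stands still between calls to the robot, and variables do not carry over. Pictures are saved under pics/ and viewed, about 8 in all and at most 12, crops included, and the job is handed in when it is done.

Besides the shell and the picture viewer there is one more tool, called after ">>>" by a JSON object that holds its "fn" and its "kwargs". carry_out: Moves the arm, as the interface text tells. Its arguments: {"type":"object","properties":{"rows":{"type":"array"},"force":{"type":"number"}},"required":["rows"]}

```bash
mkdir -p pics; ls; python3 - <<'E'
from plant import ctrl,get_image,get_calibration
import cv2
print(ctrl.get_state(), ctrl.pinch_z)
for n in("top","scene"):
    cv2.imwrite(f"pics/{n}0.png",get_image(n)); c=get_calibration(n); print(n,c)
print(get_calibration("wrist"))
E
```

```text
pics
{'t': 0.0, 'joint_pos': array([64.06158152, 18.43880639, -4.01787504, 83.17352583,  1.29337672,
       78.54004259, -3.26093066]), 'qd': array([ 0.00019818,  0.01486557,  0.13283598, -0.0207157 ,  0.0907114 ,
        0.0102249 , -0.06422169]), 'effort': array([-7.73619704e-04, -4.93581927e+01, -3.82532515e-01, -3.14332294e+01,
        1.29614249e-02,  1.14248920e-02, -1.57682464e-06]), 'tool_pos': array([ 0.29227821, -0.57999449,  0.23023873]), 'ee_rot': array([[ 4.50083685e-01, -8.92985933e-01, -8.94046545e-04],
       [-8.92984420e-01, -4.50084569e-01,  1.64487482e-03],
       [-1.87124663e-03,  5.80383137e-05, -9.99998248e-01]]), 'force': array([-0.39958191,  0.01345593, -0.65176655]), 'moment': array([ 0.03130719, -0.00613934, -0.00077653]), 'opening': 1.0025837486757387} 0.0187
top {'mtx': array([[392.41644886,   0.        , 258.54316952],
       [  0.        , 392.41644886, 192.56740929],
       [  0.        ,   0.        ,   1.        ]]), 'extrinsics': array([[-0.06487488, -0.97279542,  0.22239675,  0.3704624 ],
       [-0.99787387,  0.06463668, -0.00835748,  0.04784158]
[... 373 characters left out ...]
    [ 0.91348139,  0.24558615, -0.32440591,  0.31563183],
       [-0.02060466, -0.76835593, -0.63969103,  0.6419684 ],
       [ 0.        ,  0.        ,  0.        ,  1.        ]])}
{'mtx': array([[277.68695171,   0.        , 256.8116981 ],
       [  0.        , 277.68695171, 187.08578118],
       [  0.        ,   0.        ,   1.        ]]), 'T_tool_cam': array([[ 9.99999652e-01, -8.28266383e-04,  1.03730714e-04,
        -8.13469779e-04],
       [ 7.62579495e-04,  9.57016423e-01,  2.90032730e-01,
        -7.39396054e-02],
       [-3.39496357e-04, -2.90032550e-01,  9.57016721e-01,
        -1.44196591e-01],
       [ 0.00000000e+00,  0.00000000e+00,  0.00000000e+00,
         1.00000000e+00]])}
```

View pics/top0.png

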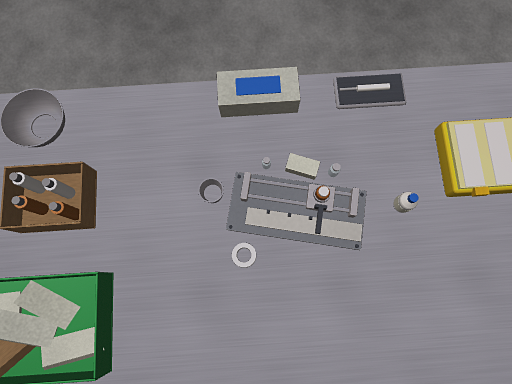

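View pics/scene0.png

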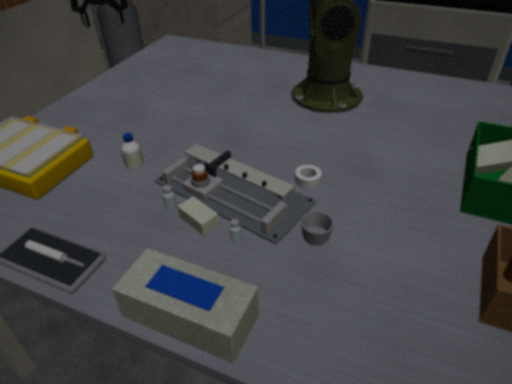

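The top view shows the rail at about (298,210), with +y to the left. The white bar runs from (246,217) to (361,232), the pegs are near (268,211), (290,214) and (311,217), and the arm is near (319,220). The tape is at (244,255) and the pot at (211,190). Next I'll measure the rail.

```bash
cat > h.py <<'E'
import numpy as np,cv2
from plant import ctrl,get_image,get_calibration
def ray(px,z,K,T):
    d=T[:3,:3]@np.linalg.solve(K,[px[0],px[1],1.]); o=T[:3,3]
    return o+d*(z-o[2])/d[2]
def top(px,z):
    c=get_calibration("top"); return ray(px,z,c["mtx"],c["extrinsics"])
E
python3 - <<'E'
from h import *
im=cv2.imread("pics/top0.png")
hsv=cv2.cvtColor(im,cv2.COLOR_BGR2HSV)
roi=np.zeros(im.shape[:2],np.uint8); roi[200:248,225:370]=1
m=((hsv[...,2]>165)&(roi>0)).astype(np.uint8)
n,l,s,c=cv2.connectedComponentsWithStats(m); print(s,c)
pts=np.array([top((x,y),.04)[:2] for y,x in np.argwhere(np.isin(l,[i for i in range(1,n) if s[i,4]>100]))])
r=cv2.minAreaRect((pts*1000).astype(np.float32)); print(r)
print(cv2.boxPoints(r))
for n_,p in dict(plateTL=(238,173),TR=(367,190),BR=(357,248),BL=(228,230)).items(): print(n_,top(p,.008))
cr=cv2.resize(im[150:270,190:390],None,fx=4,fy=4,interpolation=cv2.INTER_CUBIC);cv2.imwrite("pics/crop1.png",cr)
E
```

```text
[[     0      0    512    384 194703]
 [   307    201      8      7     20]
 [   316    201     11      4     14]
 [   319    200      1      1      1]
 [   325    200      1      1      1]
 [   333    200      1      1      1]
 [   332    202      1      4      4]
 [   351    204      1      4      4]
 [   245    207     71     27   1106]
 [   356    206      1      5      5]
 [   327    208      5      3      6]
 [   350    213      7      2      8]
 [   320    219     42     22    661]
 [   317    234      2      1      2]
 [   234    243     20      5     72]] [[255.0493675  191.18149181]
 [309.8        205.2       ]
 [320.71428571 202.78571429]
 [319.         200.        ]
 [325.         200.        ]
 [333.         200.        ]
 [332.         203.5       ]
 [351.         205.5       ]
 [280.31103074 220.51356239]
 [356.         208.        ]
 [328.66666667 209.33333333]
 [352.75       213.75      ]
 [340.88350983 229.37972769]
 [317.5        234.        ]
 [243.26388889 245.29166667]]
((510.0856628417969, -70.28656005859375), (297.1229248046875, 44.14825439453125), 77.547119140625)
[[ 456.49554  -210.59293 ]
 [ 499.60513  -220.11292 ]
 [ 563.6758     70.019806]
 [ 520.56616    79.539795]]
plateTL [0.6655245  0.09157764 0.008     ]
TR [ 0.59453255 -0.25460291  0.008     ]
BR [ 0.44110911 -0.20881198  0.008     ]
BL [0.51062767 0.12640865 0.008     ]
```

View pics/crop1.png

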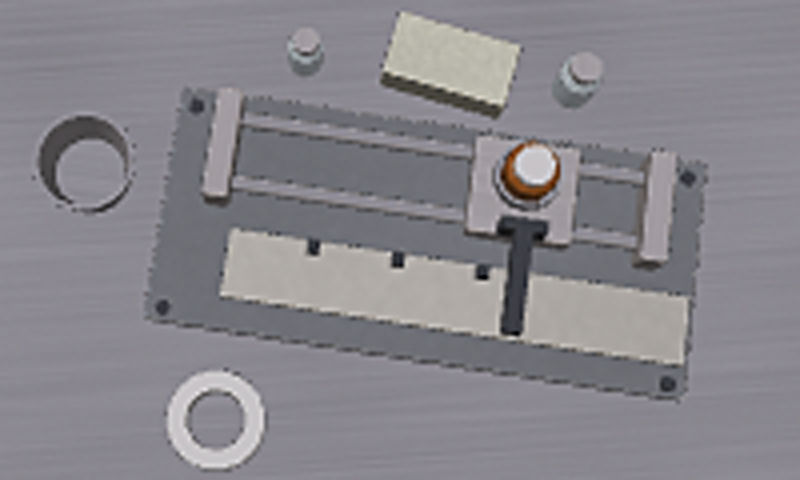

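```bash
cat >> h.py <<'E'
O=np.array([581.3,-65.6])/1000; X=np.array([.9765,-.2157]); Y=np.array([.2157,.9765])
def rail(p): d=np.asarray(p)[:2]-O; return np.round(1000*np.array([d@X,d@Y]),1)
def world(x,y): return O+X*x/1000+Y*y/1000
E
python3 - <<'E'
from h import *
f=lambda x,y:(190+x/4-.375,150+y/4-.375)
for n,p,z in [("arm",f(516,290),.062),("armtip",f(512,335),.062),("peg3",f(314,241),.052),("peg2",f(398,253),.052),("peg1",f(483,266),.052),("blk+ top",f(222,142),.044),("blk- top",f(655,207),.044)]:
    print(n,rail(top(p,z)))
a=rail(top(f(516,290),.062))[1]
t=world(-73,a-35); s=ctrl.get_state(); print(t,100*(t-s["tool_pos"][:2]))
E
```

```text
arm [-62.5 -56. ]
armtip [-91.1 -56.9]
peg3 [-48.8  74.6]
peg2 [-48.4  20.2]
peg1 [-48.6 -34.6]
blk+ top [  8.9 144. ]
blk- top [   8.2 -141. ]
[ 0.4903868 -0.1387154] [19.8159767  44.13281037]
```

>>> {"fn": "carry_out", "kwargs": {"rows": [[[2,4.4,0],[0,0,-0.08],-1],[[4,8.8,0],[0,0,-0.16],-1],[[6,13.2,0],[0,0,-0.24],-1],[[8,17.6,0],[0,0,-0.32],-1],[[10,22,0],[0,0,-0.4],-1],[[12,26.4,-1],[0,0,-0.48],-1],[[14,30.9,-3],[0,0,-0.56],-1],[[16,35.3,-5],[0,0,-0.63],-1],[[18,39.7,-7],[0,0,-0.685],-1],[[19.8,44.1,-9],[0,0,-0.685],-1]], "force": 40}}

```text
t: 1.1
tool_pos: [0.4875, -0.1457, 0.1442]
ee_rot: [[-0.218, -0.976, 0.0], [-0.976, 0.218, -0.0], [0.0, -0.0, -1.0]]
force: [0.9, -0.4, 0.1]
opening: -0.002
```

```bash
python3 - <<'E'
from h import *
s=ctrl.get_state(); print(s["t"],s["tool_pos"],rail(s["tool_pos"]),s["ee_rot"],s["opening"],s["force"])
w=get_image("wrist"); t=get_image("top"); s=ctrl.get_state(); print(s["tool_pos"],s["opening"])
t=cv2.resize(t[150:270,190:390],None,fx=2.56,fy=2.56,interpolation=cv2.INTER_CUBIC)
cv2.imwrite("pics/w1.png",w);cv2.imwrite("pics/t1.png",t)
E
```

```text
1.1 [ 0.48752071 -0.14571491  0.14420238] [-74.3 -98.5] [[-2.17823029e-01 -9.75988250e-01  2.52968945e-04]
 [-9.75988231e-01  2.17822925e-01 -3.83508788e-04]
 [ 3.19197635e-04 -3.30431759e-04 -9.99999894e-01]] -0.002040899224436016 [ 0.93098181 -0.37736633  0.05161709]
[ 0.48749977 -0.13903532  0.14223844] 0.0015048642959440304
```

View pics/w1.png

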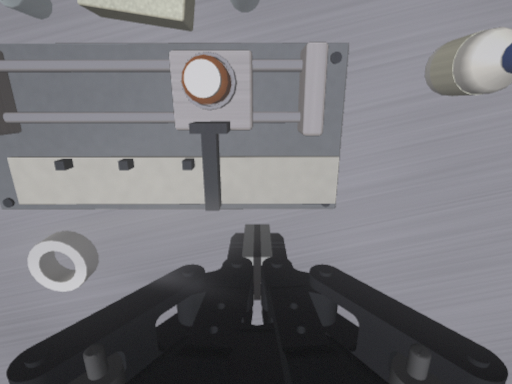

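The wrist view shows the fingertip at (257,228), the arm at (212,185), the white bar between rows 157 and 204, and the pegs at (63,164), (126,164) and (188,164). The rail is well aligned with the tool. I'll re-measure now that the arm has settled.

```bash
python3 - <<'E'
from h import *
s=ctrl.get_state(); im=get_image("wrist"); cv2.imwrite("pics/w2.png",im)
c=get_calibration("wrist"); T=np.eye(4); T[:3,:3]=s["ee_rot"];T[:3,3]=s["tool_pos"]; T=T@c["T_tool_cam"]
W=lambda p,z:ray(p,z,c["mtx"],T)
print(s["t"],s["tool_pos"],rail(s["tool_pos"]))
hsv=cv2.cvtColor(im,cv2.COLOR_BGR2HSV); v=hsv[...,2].astype(int)
m=((v>165)).astype(np.uint8); m[:150]=0;m[215:]=0
n,l,st,ce=cv2.connectedComponentsWithStats(m)
k=[i for i in range(1,n) if st[i,4]>1000]; print(st[k])
pts=np.array([W((x,y),.04)[:2] for y,x in np.argwhere(np.isin(l,k))])*1000
r=cv2.minAreaRect(pts.astype(np.float32)); b=cv2.boxPoints(r); print(r); print([rail(q/1000) for q in b])
row=v[180]; d=np.where(row[190:240]<90)[0]+190; print("arm cols",d.min(),d.max())
for x in(d.min(),d.mean(),d.max()): print(rail(W((x,180),.062)))
print("tip proj", rail(W((257,228),.142)))
E
```

```text
1.2 [ 0.48749977 -0.13903532  0.14223844] [-75.8 -91.9]
[[  13  153  199   48 8271]
 [ 228  156  120   47 5326]]
((508.57049560546875, -71.795166015625), (300.0408630371094, 43.97100830078125), 77.50269317626953)
[array([ -91.8, -171.7]), array([ -47.8, -171.8]), array([-47.6, 128.3]), array([-91.6, 128.3])]
arm cols 213 227
[-64.9 -54.1]
[-64.8 -60. ]
[-64.7 -65.9]
tip proj [-70.4 -91.3]
```

>>> {"fn": "carry_out", "kwargs": {"rows": [[[0.2,0,-1.5],[0,0,0],-1],[[0.2,0,-3],[0,0,0],-1],[[0.2,0,-4.5],[0,0,0],-1],[[0.2,0,-6],[0,0,0],-1],[[0.2,0,-7.5],[0,0,0],-1],[[0.2,0,-8.5],[0,0,0],-1],[[0.2,0,-9],[0,0,0],-1],[[0.2,0,-9.2],[0,0,0],-1],[[0.2,0,-9.2],[0,0,0],-1],[[0.2,0,-9.2],[0,0,0],-1]]}}

```text
t: 2.25
tool_pos: [0.4897, -0.1477, 0.0536]
ee_rot: [[-0.217, -0.976, 0.001], [-0.976, 0.217, -0.0], [0.0, -0.001, -1.0]]
force: [0.0, 0.4, 0.1]
opening: 0.002
```

```bash
python3 - <<'E'
from h import *
s=ctrl.get_state(); print(s["t"],s["tool_pos"],rail(s["tool_pos"]),s["force"],s["opening"])
im=get_image("wrist"); cv2.imwrite("pics/w3.png",im)
t=get_image("scene"); t=cv2.resize(t[110:270,130:350],None,fx=3,fy=3,interpolation=cv2.INTER_CUBIC)
cv2.imwrite("pics/s1.png",t)
E
```

```text
2.25 [ 0.48971454 -0.1476908   0.05356061] [-71.7 -99.9] [0.00908205 0.39136384 0.13554285] 0.0024899908369041164
```

View pics/w3.png

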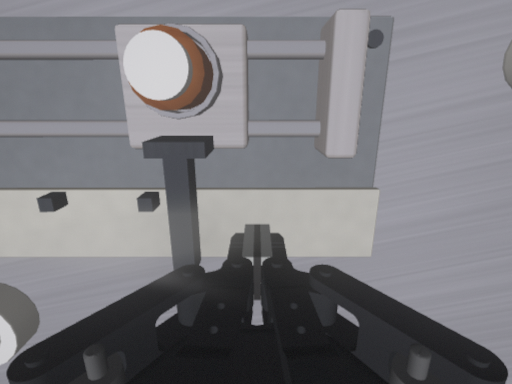

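View pics/s1.png

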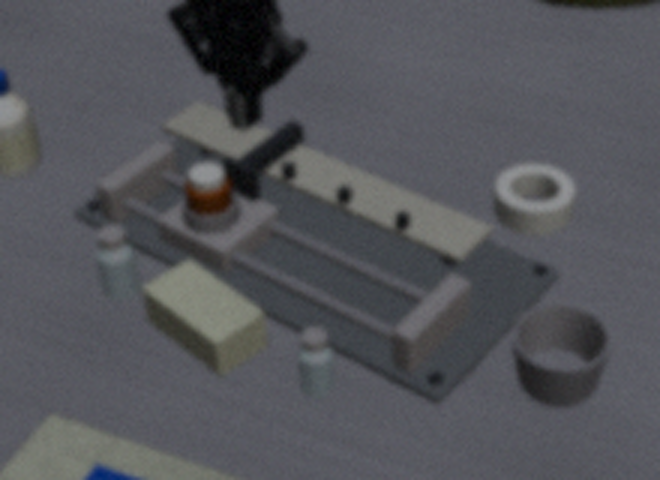

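The scene and wrist views show the fingertip over the bar on the -y side of the arm. There is about 30 mm of gap and nothing is disturbed. Now I'll press.

>>> {"fn": "carry_out", "kwargs": {"rows": [[[0,0,-0.5],[0,0,0],-1],[[0,0,-1.0],[0,0,0],-1],[[0,0,-1.3],[0,0,0],-1],[[0,0,-1.6],[0,0,0],-1],[[0,0,-1.9],[0,0,0],-1],[[0,0,-2.2],[0,0,0],-1],[[0,0,-2.5],[0,0,0],-1],[[0,0,-2.6],[0,0,0],-1],[[0,0,-2.6],[0,0,0],-1],[[0,0,-2.6],[0,0,0],-1]]}}

```text
t: 3.35
tool_pos: [0.4889, -0.1474, 0.0279]
ee_rot: [[-0.216, -0.976, -0.001], [-0.976, 0.216, -0.0], [0.001, 0.001, -1.0]]
force: [-5.4, 1.0, 11.8]
opening: 0.001
```

>>> {"fn": "carry_out", "kwargs": {"rows": [[[0,0,-0.1],[0,0,0],-1],[[0,0,-0.1],[0,0,0],-1],[[0.11,0.49,-0.1],[0,0,0],-1],[[0.22,0.98,-0.1],[0,0,0],-1],[[0.33,1.46,-0.1],[0,0,0],-1],[[0.43,1.95,-0.1],[0,0,0],-1],[[0.54,2.44,-0.1],[0,0,0],-1],[[0.65,2.93,-0.1],[0,0,0],-1],[[0.76,3.42,-0.1],[0,0,0],-1],[[0.86,3.91,-0.1],[0,0,0],-1]]}}

```text
t: 4.35
tool_pos: [0.4996, -0.1131, 0.028]
ee_rot: [[-0.219, -0.976, 0.004], [-0.976, 0.219, -0.006], [0.005, -0.005, -1.0]]
force: [-1.8, -9.5, 11.0]
opening: -0.001
```

```bash
python3 - <<'E'
from h import *
s=ctrl.get_state(); print(s["t"],s["tool_pos"],rail(s["tool_pos"]),s["force"],s["opening"])
im=get_image("wrist"); cv2.imwrite("pics/w4.png",im)
E
```

```text
4.35 [ 0.49955428 -0.11305359  0.02799294] [-69.6 -64. ] [-1.83268412 -9.46119134 10.96959228] -0.00121425420848388
```

View pics/w4.png

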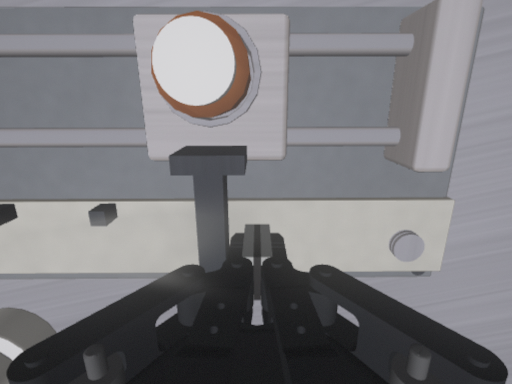

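The wrist view shows the finger against the -y face of the arm (arm right edge at column 228). The tip is at z = 28 mm, so the bar is fully down. I'll keep pushing and correct the drift in rail x.

>>> {"fn": "carry_out", "kwargs": {"rows": [[[0.05,0.55,0],[0,0,0],-1],[[0.12,1.1,0],[0,0,0],-1],[[0.2,1.65,0],[0,0,0],-1],[[0.3,2.2,0],[0,0,0],-1],[[0.4,2.75,0],[0,0,0],-1],[[0.52,3.3,0],[0,0,0],-1],[[0.65,3.85,0],[0,0,0],-1],[[0.77,4.4,0],[0,0,0],-1],[[0.89,4.95,0],[0,0,0],-1],[[1.0,5.5,0],[0,0,0],-1]]}}

```text
t: 5.4
tool_pos: [0.5105, -0.0576, 0.028]
ee_rot: [[-0.219, -0.976, 0.005], [-0.976, 0.219, -0.006], [0.004, -0.006, -1.0]]
force: [-0.3, -7.8, 11.7]
opening: -0.004
```

>>> {"fn": "carry_out", "kwargs": {"rows": [[[0.11,0.55,0],[0,0,0],-1],[[0.22,1.1,0],[0,0,0],-1],[[0.33,1.65,0],[0,0,0],-1],[[0.44,2.2,0],[0,0,0],-1],[[0.55,2.75,0],[0,0,0],-1],[[0.66,3.3,0],[0,0,0],-1],[[0.77,3.85,0],[0,0,0],-1],[[0.88,4.4,0],[0,0,0],-1],[[0.99,4.95,0],[0,0,0],-1],[[1.1,5.5,0],[0,0,0],-1]]}}

```text
t: 6.4
tool_pos: [0.5216, -0.0026, 0.028]
ee_rot: [[-0.219, -0.976, 0.005], [-0.976, 0.219, -0.005], [0.004, -0.006, -1.0]]
force: [-1.0, -9.3, 11.5]
opening: -0.001
```

```bash
python3 - <<'E'
from h import *
s=ctrl.get_state(); print(s["t"],s["tool_pos"],rail(s["tool_pos"]),s["force"],s["opening"])
im=get_image("wrist"); cv2.imwrite("pics/w5.png",im)
c=get_calibration("wrist"); T=np.eye(4); T[:3,:3]=s["ee_rot"];T[:3,3]=s["tool_pos"]; T=T@c["T_tool_cam"]
v=im.max(2).astype(int)
for row in (235,250):
    d=np.where(v[row,170:240]<90)[0]+170; print(d.min(),d.max(),[rail(ray((x,row),.062,c["mtx"],T)) for x in(d.min(),d.max())])
E
```

```text
6.4 [ 0.52158647 -0.00255718  0.02795605] [-71.9  48.7] [-1.03996629 -9.26615366 11.54188318] -0.0011597006238784754
225 239 [array([-53.9,  63.3]), array([-53.9,  57.2])]
219 239 [array([-61.2,  66.3]), array([-61.3,  57.4])]
```

View pics/w5.png

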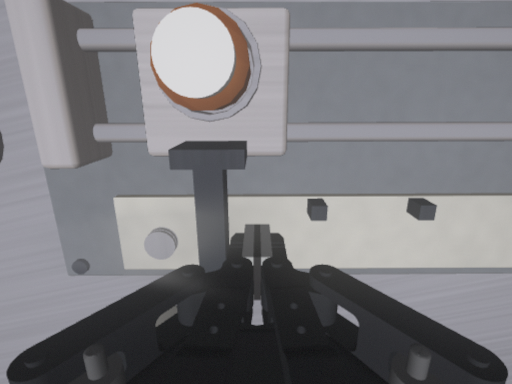

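The arm is past two pegs, with its right edge at column 228 and about 18 mm ahead of the tool centre, so roughly 33 mm remain. I'll push 26 mm, then creep.

>>> {"fn": "carry_out", "kwargs": {"rows": [[[0.09,0.4,0],[0,0,0],-1],[[0.18,0.8,0],[0,0,0],-1],[[0.26,1.2,0],[0,0,0],-1],[[0.35,1.6,0],[0,0,0],-1],[[0.42,1.9,0],[0,0,0],-1],[[0.47,2.1,0],[0,0,0],-1],[[0.51,2.3,0],[0,0,0],-1],[[0.55,2.45,0],[0,0,0],-1],[[0.57,2.55,0],[0,0,0],-1],[[0.57,2.55,0],[0,0,0],-1]]}}

```text
t: 7.45
tool_pos: [0.5271, 0.0232, 0.0279]
ee_rot: [[-0.219, -0.976, 0.004], [-0.976, 0.219, -0.005], [0.004, -0.005, -1.0]]
force: [-0.8, -8.9, 10.6]
opening: 0.003
```

>>> {"fn": "carry_out", "kwargs": {"rows": [[[0.02,0.08,0],[0,0,0],-1],[[0.03,0.14,0],[0,0,0],-1],[[0.04,0.2,0],[0,0,0],-1],[[0.06,0.26,0],[0,0,0],-1],[[0.07,0.31,0],[0,0,0],-1],[[0.08,0.36,0],[0,0,0],-1],[[0.09,0.4,0],[0,0,0],-1],[[0.09,0.4,0],[0,0,0],-1],[[0.09,0.4,0],[0,0,0],-1],[[0.09,0.4,0],[0,0,0],-1]]}}

```text
t: 8.45
tool_pos: [0.5275, 0.0254, 0.0279]
ee_rot: [[-0.22, -0.976, 0.003], [-0.976, 0.22, -0.007], [0.006, -0.005, -1.0]]
force: [-2.5, -11.8, 13.6]
opening: -0.001
```

```bash
python3 - <<'E'
from h import *
s=ctrl.get_state(); print(s["t"],s["tool_pos"],rail(s["tool_pos"]),s["force"],s["opening"])
im=get_image("wrist"); cv2.imwrite("pics/w6.png",im)
E
```

```text
8.45 [0.52750079 0.02540265 0.02790523] [-72.2  77.3] [ -2.53302747 -11.78605168  13.64623968] -0.0011150837722032454
```

View pics/w6.png

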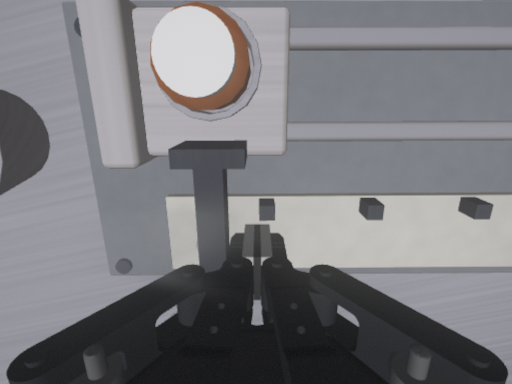

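The wrist view shows the carriage edge (column 140) at or nearly at the end block (column 140), and the third peg is now behind the arm at (267,209). I'll creep on to confirm the stop.

>>> {"fn": "carry_out", "kwargs": {"rows": [[[0.01,0.04,0],[0,0,0],-1],[[0.02,0.08,0],[0,0,0],-1],[[0.03,0.12,0],[0,0,0],-1],[[0.03,0.15,0],[0,0,0],-1],[[0.04,0.18,0],[0,0,0],-1],[[0.04,0.2,0],[0,0,0],-1],[[0.04,0.2,0],[0,0,0],-1],[[0.04,0.2,0],[0,0,0],-1],[[0.04,0.2,0],[0,0,0],-1],[[0.04,0.2,0],[0,0,0],-1]]}}

```text
t: 9.5
tool_pos: [0.5275, 0.0254, 0.0279]
ee_rot: [[-0.221, -0.975, 0.002], [-0.975, 0.221, -0.009], [0.009, -0.004, -1.0]]
force: [-3.7, -14.9, 16.1]
opening: -0.0
```

>>> {"fn": "carry_out", "kwargs": {"rows": [[[-0.04,-0.15,0],[0,0,0],-1],[[-0.07,-0.3,0],[0,0,0],-1],[[-0.1,-0.45,0],[0,0,0],-1],[[-0.13,-0.6,0],[0,0,0],-1],[[-0.17,-0.75,0],[0,0,0],-1],[[-0.2,-0.9,0],[0,0,0],-1],[[-0.2,-0.9,0],[0,0,0],-1],[[-0.2,-0.9,0],[0,0,0],-1],[[-0.2,-0.9,0],[0,0,0],-1],[[-0.2,-0.9,0],[0,0,0],-1]]}}

```text
t: 10.5
tool_pos: [0.5274, 0.0251, 0.028]
ee_rot: [[-0.216, -0.976, 0.007], [-0.976, 0.216, 0.001], [-0.003, -0.007, -1.0]]
force: [2.8, 0.6, 7.3]
opening: -0.002
```

```bash
python3 - <<'E'
from h import *
s=ctrl.get_state(); print(s["t"],s["tool_pos"],rail(s["tool_pos"]),s["force"],s["opening"])
im=get_image("wrist"); cv2.imwrite("pics/w7.png",im)
c=get_calibration("wrist"); T=np.eye(4); T[:3,:3]=s["ee_rot"];T[:3,3]=s["tool_pos"]; T=T@c["T_tool_cam"]
W=lambda p,z:rail(ray(p,z,c["mtx"],T))
g=im.max(2).astype(int)
d=np.where(g[190,160:238]<75)[0]+160; print("arm",d.min(),d.max(),W((d.min(),190),.062),W((d.max(),190),.062))
d=np.where(g[205,250:310]<75)[0]+250; print("peg",d.min(),d.max(),W((d.mean(),205),.04))
print(g[100,60:170])
E
```

```text
10.5 [0.52738959 0.02512853 0.02801158] [-72.2  77. ] [2.8087486  0.60752626 7.2694418 ] -0.00234198109663688
arm 222 226 [-33.7  92. ] [-33.7  90.3]Traceback (most recent call last):
  File "<stdin>", line 8, in <module>
    return umr_minimum(a, axis, None, out, keepdims, initial, where)
ValueError: zero-size array to reduction operation minimum which has no identity
```

```bash
python3 - <<'E'
from h import *
s=ctrl.get_state()
c=get_calibration("wrist"); T=np.eye(4); T[:3,:3]=s["ee_rot"];T[:3,3]=s["tool_pos"]; T=T@c["T_tool_cam"]
W=lambda p,z:rail(ray(p,z,c["mtx"],T))
im=cv2.imread("pics/w7.png"); g=cv2.GaussianBlur(im,(3,3),0).max(2).astype(int)
print(g[190,186:236]); print(g[207,250:290])
for x in (195,196,197): print(x,W((x,190),.062))
for x in (226,228,230): print(x,W((x,190),.046))
for x in (259,267,275): print(x,W((x,203),.04))
z=np.vstack([cv2.resize(im[0:230,60:330],None,fx=2.4,fy=2.4,interpolation=cv2.INTER_CUBIC)]);cv2.imwrite("pics/w7c.png",z)
E
```

```text
[131 132 132 132 132 132 125 107  91  87  87  87  87  87  87  87  87  87
  87  87  87  87  87  87  87  87  87  87  87  87  87  87  87  87  87  83
  73  64  61  64  81 112 132 135 135 134 133 134 134 134]
[188 188 188 189 189 189 190 181 152 117  98  94  93  92  92  92  92  93
  93  93  93  93  93 105 138 174 189 191 191 191 191 190 190 190 190 190
 190 190 190 190]
195 [-33.7 103.3]
196 [-33.7 102.8]
197 [-33.7 102.4]
226 [-38.6  92.2]
228 [-38.6  91.3]
230 [-38.6  90.3]
259 [-47.4  76.4]
267 [-47.4  72.4]
275 [-47.4  68.3]
```

View pics/w7c.png

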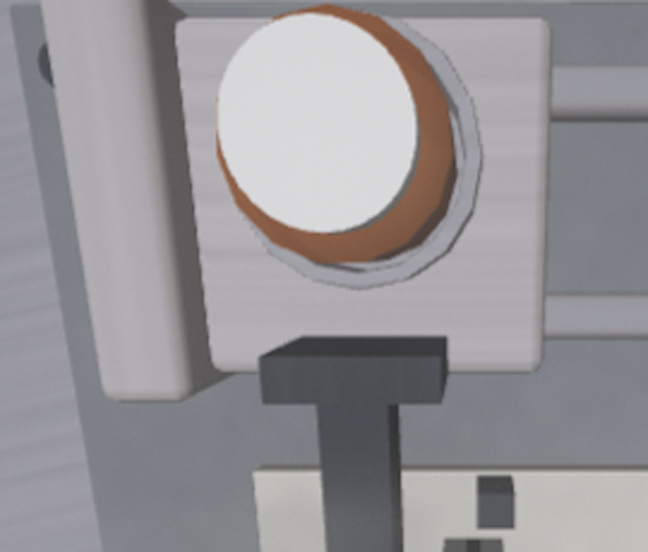

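```bash
python3 - <<'E'
from h import *
s=ctrl.get_state()
c=get_calibration("wrist"); T=np.eye(4); T[:3,:3]=s["ee_rot"];T[:3,3]=s["tool_pos"]; T=T@c["T_tool_cam"]
W=lambda p,z:rail(ray(p,z,c["mtx"],T))
q=lambda x,y:(60+x/2.4,y/2.4)
print("block face top", W(q(187,385),.044), W(q(170,100),.044))
for z in(.030,.034,.038,.042): 
    a,b=W(q(211,365),z),W(q(543,365),z); print(z,a,b,a[1]-b[1],(a[1]+b[1])/2)
E
```

```text
block face top [-24.7 133.4] [ 25.8 130.2]
0.03 [-23.  133.9] [-23.1  62.3] 71.60000000000001 98.1
0.034 [-22.4 132.3] [-22.4  62.7] 69.60000000000001 97.5
0.038 [-21.7 130.7] [-21.8  63.2] 67.49999999999999 96.94999999999999
0.042 [-21.1 129.1] [-21.1  63.6] 65.5 96.35
```

The block face and the carriage edge coincide within about 1 mm, the arm is at about y 99–100, and the push force rose with no further travel. So the carriage has met the block. Next I'll back off slightly, then lift straight up.

>>> {"fn": "carry_out", "kwargs": {"rows": [[[-0.05,-0.2,0],[0,0,0],-1],[[-0.09,-0.4,0],[0,0,0],-1],[[-0.11,-0.5,0],[0,0,0],-1],[[-0.11,-0.5,1.5],[0,0,0],-1],[[-0.11,-0.5,4],[0,0,0],-1],[[-0.11,-0.5,7],[0,0,0],-1],[[-0.11,-0.5,10],[0,0,0],-1],[[-0.11,-0.5,13],[0,0,0],-1],[[-0.11,-0.5,15],[0,0,0],-1],[[-0.11,-0.5,15],[0,0,0],-1]]}}

```text
t: 11.55
tool_pos: [0.5245, 0.019, 0.1793]
ee_rot: [[-0.217, -0.976, 0.006], [-0.976, 0.217, -0.001], [-0.0, -0.006, -1.0]]
force: [-0.3, 0.4, -0.1]
opening: 0.0
```

>>> {"fn": "carry_out", "kwargs": {"rows": [[[-1,-3,0],[0,0,0],-1],[[-2,-6,1],[0,0,0],-1],[[-3,-10,2],[0,0,0],-1],[[-4,-14,2],[0,0,0],-1],[[-5,-18,2],[0,0,0],-1],[[-5,-22,2],[0,0,0],-1],[[-5,-26,2],[0,0,0],-1],[[-5,-28,2],[0,0,0],-1],[[-5,-28,2],[0,0,0],-1],[[-5,-28,2],[0,0,0],-1]]}}

```text
t: 12.55
tool_pos: [0.472, -0.2603, 0.1946]
ee_rot: [[-0.217, -0.976, -0.002], [-0.976, 0.217, 0.002], [-0.001, 0.002, -1.0]]
force: [0.0, 1.3, 0.4]
opening: -0.0
```

```bash
python3 - <<'E'
from h import *
s=ctrl.get_state(); print(s["t"],s["tool_pos"],s["force"])
im=get_image("top"); z=get_image("scene")
a=cv2.resize(im[150:270,190:390],(800,480),interpolation=cv2.INTER_CUBIC)
cv2.imwrite("pics/t2.png",a)
cv2.imwrite("pics/s2.png",cv2.resize(z[110:270,130:350],None,fx=3,fy=3,interpolation=cv2.INTER_CUBIC))
E
```

```text
12.55 [ 0.47198162 -0.26027447  0.19464211] [0.04049729 1.26299554 0.43775414]
```

View pics/t2.png

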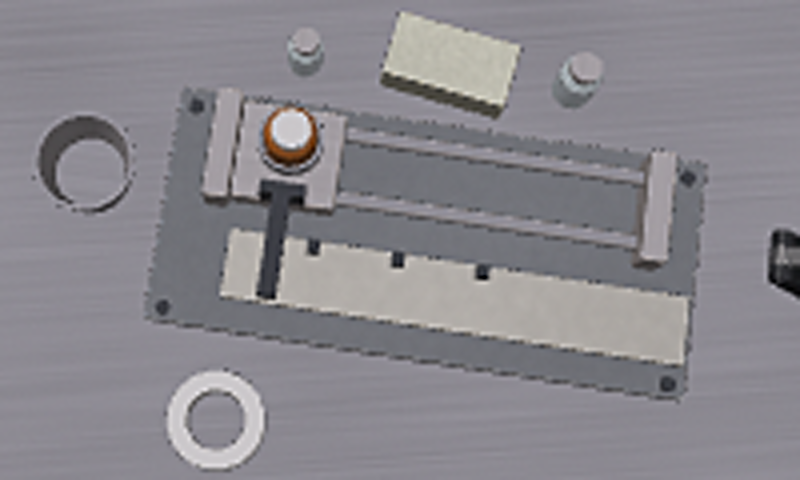

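View pics/s2.png

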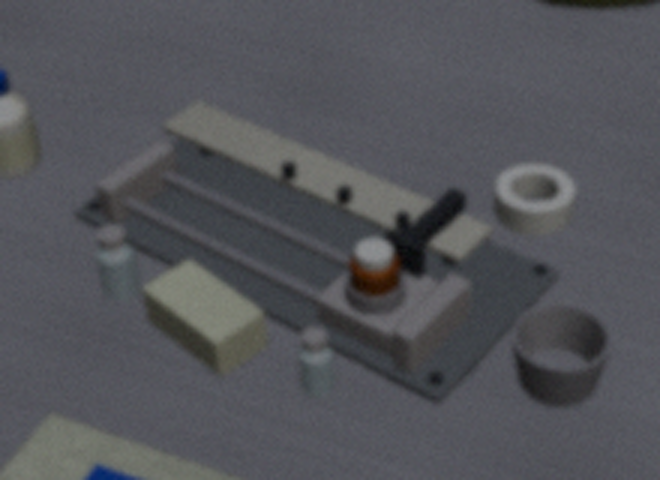

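```bash
python3 - <<'E'
from h import *
f=lambda x,y:(190+x/4-.375,150+y/4-.375)
print(rail(top(f(273,255),.062)),"blk corner",rail(top(f(227,198),.044)),"carr corner L",rail(top(f(234,195),.033)),"R",rail(top(f(335,209),.033)))
print(ctrl.close_job())
E
```

```text
[-63.5  98.9] blk corner [-27.7 134.8] carr corner L [-22.8 131.4] R [-22.1  64.2]
the job is handed in; nothing more can be done
None
```

The job is done and handed in. The carriage is at the +y end block, the bar is back up with the third peg behind the arm, and the hand is clear of everything.

**What I did:** With the gripper shut, I pressed the release bar to its stop (tip at z about 28 mm, pressing with 7–16 N). I held it there and pushed the carriage arm past all three pegs. Near the end I crept until the carriage stopped moving and the side force rose to about 15 N. I then backed off slightly, lifted straight up and moved away, finishing at about 12.6 s.

**Last checks:**
- **Bar:** the pegs are back at their starting pixels in the top view, so the bar is fully up.
- **Bystanders:** the vials, packet, tape and pot look unmoved. The bottle looked unmoved too, but only part of it was in the final picture.
- **Carriage position:** the arm measured y of about 98.9 mm in the top view and 99–100 mm in the wrist view, against 100 at contact. The carriage corner read 131.4 against 134.8 for the block face, but its right corner and the arm suggest less. The pictures therefore can't rule out a gap of 1–3 mm, and the contact rests mainly on the force rising with no travel.
- **Fingertip sticking:** the tip stuck to the bar when I first backed off, so sticking could account for part of that force rise.

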